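Lay out the plating row at the tube racks

TASK

Set out the row for plating. Stack three culture dishes midway between the two tube racks and in line with them: red at the bottom, yellow on it, blue on top, edges flush. Stand the amber bottle (white cap) beside the orange rack and the white bottle (black cap) beside the blue rack, each on its rack's outer side (the side away from the other rack), always kept upright, in line with the racks and with a 3 cm gap to the rack; leave the green dish and the green bottle where they are.

Things in the scene. Friction and masses are not known exactly. Their poses are not given: they have to be found in the camera images.
- rack_orange: orange tube rack, a block 80 mm (its x) by 60 mm (its y) by 45 mm high, white tube caps rise to 50 mm; fixed to the bench. Origin: centre of its underside. Its x axis points away from the robot (within 0.12 rad), its y axis to the robot's left, along the line that joins the two racks. Either rack may be the left one; their centres are 170 to 190 mm apart and they are parallel.
- rack_blue: blue tube rack, a block 80 mm (its x) by 60 mm (its y) by 45 mm high, white tube caps rise to 50 mm; fixed to the bench. Origin: centre of its underside. Its x axis points away from the robot (within 0.12 rad), its y axis to the robot's left, along the line that joins the two racks. See the orange rack.
- dish_red: red lidded culture dish, plain flat disc 60 mm across and 16 mm high, 35 g, flat top and bottom, loose. Origin: centre of its underside; z up.
- dish_yellow: yellow lidded culture dish, plain flat disc 60 mm across and 16 mm high, 35 g, flat top and bottom, loose. Origin: centre of its underside; z up.
- dish_blue: blue lidded culture dish, plain flat disc 60 mm across and 16 mm high, 35 g, flat top and bottom, loose. Origin: centre of its underside; z up.
- dish_green: green lidded culture dish, plain flat disc 60 mm across and 16 mm high, 35 g, flat top and bottom, loose (not needed: leave it). Origin: centre of its underside; z up.
- bottle_amber: amber brown bottle with a white cap and paper label; round, 54 mm across up to 62 mm high, then a shoulder to a 34 mm wide cap, 90 mm high in all, 140 g, loose. Origin: centre of its underside; z up.
- bottle_white: white bottle with a black cap and blue label; round, 54 mm across up to 62 mm high, then a shoulder to a 34 mm wide cap, 90 mm high in all, 140 g, loose. Origin: centre of its underside; z up.
- bottle_green: green glass bottle with a yellow cap and paper label; round, 54 mm across up to 62 mm high, then a shoulder to a 34 mm wide cap, 90 mm high in all, 140 g, loose (not needed: leave it). Origin: centre of its underside; z up.
Mind the look-alikes: they are no part of the job. What is meant by the dish_blue is not pink, and is the smaller of those in its own colour.

How it is judged (in metres and radians):
At the end, for the whole second after the job is handed in: Red dish flat midway between the racks (13 mm along, 15 mm across their line); yellow on it, blue on yellow, centres within 10 mm. Amber bottle upright outside the orange rack, white outside the blue: gap 15 to 45 mm, within 15 mm of the line. All released, at rest (x of dish_red in the frame of rack_orange between -0.015 and 0.015 m and x of dish_red in the frame of rack_blue between -0.015 and 0.015 m and horizontal distance between dish_red and rack_orange between 0.072 and 0.108 m and horizontal distance between dish_red and rack_blue between 0.072 and 0.108 m and height (world z) of dish_red between -0.004 and 0.005 m and horizontal distance between dish_yellow and dish_red below 0.01 m and z of dish_yellow in the frame of dish_red between 0.012 and 0.02 m and horizontal distance between dish_blue and dish_yellow below 0.01 m and z of dish_blue in the frame of dish_yellow between 0.012 and 0.02 m and angle between each of dish_red, dish_yellow, dish_blue, bottle_amber, bottle_white's own z axis and vertical below 0.12 rad and x of bottle_amber in the frame of rack_orange between -0.015 and 0.015 m and (y of bottle_amber in the frame of rack_orange between 0.072 and 0.102 m or y of bottle_amber in the frame of rack_orange between -0.102 and -0.072 m) and horizontal distance between bottle_amber and rack_blue above 0.2 m and height (world z) of bottle_amber between -0.004 and 0.005 m and x of bottle_white in the frame of rack_blue between -0.015 and 0.015 m and (y of bottle_white in the frame of rack_blue between 0.072 and 0.102 m or y of bottle_white in the frame of rack_blue between -0.102 and -0.072 m) and horizontal distance between bottle_white and rack_orange above 0.2 m and height (world z) of bottle_white between -0.004 and 0.005 m and linear speed of each of dish_red, dish_yellow, dish_blue, bottle_amber, bottle_white below 0.02 m/s and contact force between each of dish_red, dish_yellow, dish_blue, bottle_amber, bottle_white and the fingers below 0.1 N); the robot touches nothing.
It fails at once if the green dish is moved by more than 20 mm (distance of dish_green from where it was at the start of the episode above 0.02 m).
It fails at once if the green bottle is moved by more than 20 mm (distance of bottle_green from where it was at the start of the episode above 0.02 m).
It fails at once if the amber bottle is tipped over (angle between bottle_amber's own z axis and vertical above 0.7 rad).
It fails at once if the white bottle is tipped over (angle between bottle_white's own z axis and vertical above 0.7 rad).
It also fails if it takes over 144 s, if anything falls off the work surface, if the arm or the gripper's body presses on something with over 40 N, if the wrist force passes 120 N, or if a joint passes its speed limit or range.

ROBOT

A 7-joint arm with a two-finger parallel gripper is mounted at the origin on the work surface. World frame = base frame: x ahead of the robot, y to its left, z up, the work surface at z = 0. Lengths are in mm, angles in rad, forces in N, time in s.
With the tool pointing down it reaches from about 350 to 900 mm from the base axis. Payload 19.9 kg.
Tool frame: the origin (TCP) lies midway between the tips of the shut fingers; the grasp point (between the pads) lies 19 mm behind it (bot.grip_point_offset is the distance from the TCP to the grasp point, in mm); z points along the fingers, y is the line along which they close (so a half turn about z gives the same grasp; the last joint's range is limited). The gripper opens to 85 mm and grips with 20 to 120 N. Pads are 22 mm wide; open, the fingers measure 114 mm over their backs; the gripper's body (76 mm by 85 mm) begins 54 mm behind the grasp point. The pads swing forward as they close: fully open they stand 13 mm farther back than shut.
Start: joints at [1.093, 0.417, -0.01, 1.614, 0.005, 1.111, -0.053], TCP at [263.827, -566.565, 231.26] pointing down, gripper open.
Joint ranges: [-2.81, 2.81], [-0.39, 2.02], [-1.27, 1.25], [0.06, 2.57], [-1.19, 4.33], [0.19, 2], [-2.82, 2.82]. Speed limits (rad/s): [1.89, 1.89, 2.39, 2.39, 3.01, 3.01, 3.01].

INTERFACE

Orientations are given as a unit quaternion [w, x, y, z].
In Python, from rig import bot gives the robot as it stands.
- The arm moves only by the tool step_arm, never from a script. Its argument "increments" is a list of rows, each an object of numbers: "x", "y", "z": the shift along the tool's x, y, z in cm; "twist": the turn about the tool's z in degrees. In form: [{"x": .., "y": .., "z": .., "twist": ..}, ...]. A call has 1 to 8 rows; each row shifts and turns the commanded pose from where the row before left it, along the tool's axes as they then stand; what a row does not reach is not made up. A row lasts 1/12 s, in which the tool goes at most 41.7 mm and 7.16 degrees, less where a joint would pass 70% of its speed; a pose out of reach is approached as far as the arm can. A call with a gripper value outside its range is refused whole. "grip" is the finger opening in cm, from 0 to 8.54, set as the call begins (left out, the last holds). The fingers move at their own pace and stop on an object; "force" is the grip in N (left out, the last holds). Time passes only in rows, so rows that do not move let the fingers close. It gives the time, the measured TCP pose, the force, the opening and the grip force at its end, in the units of the state.
- bot.get_state(): the state, without advancing time (a new reading comes with each control period).
- bot.grab_frame(name): name is "scene" or "top" or "wrist"; returns a dict with "img" (384x512x3 uint8, blue, green, red), "K" (3x3 intrinsics, pixels), "distortion" ([k1, k2, p1, p2, k3] as OpenCV has them; the pictures are not rectified), "pose" (4x4, takes a point from camera to world coordinates); the wrist camera has in their place "tool_from_camera" (4x4, takes a point from camera to tool coordinates, whose origin is the TCP and whose axes are the flange's). Camera axes: x right, y down, z forward; pixel columns grow to the right and rows downward; lengths in mm; the calibration is good to about 2 mm. A picture is of the moment at which its call begins: read the wrist's pose just before it. There is no depth.
- bot.finish_job(): hands the job in; it is judged then, once.
Trained networks look in the newest picture that a camera, given by its name, has taken for a name from the list of things; names that differ only in an ending like _2 or _b are one class to them, and where a whole thing is asked for, a point or a joint stands for the part that bears it (a point fixed in the world has none). Each returns a list of dicts, best first, with "score" (0 to 1); they miss things now and then, are a little off and sometimes report something else, mostly with a low value. They report only what shows in the picture. A call takes as long as a camera call. They do not tell look-alikes from the thing itself.
- bot.silhouettes(label, camera): "region" (384x512 bool, what is visible of it) and "position" ([column, row] in pixels, amid what is visible of it).
The state is a dict: "time_s": time; "q": joint angles; "qd": joint speeds; "joint_torque": joint torques, N m; "position": TCP position; "tool_rot": TCP orientation; "wrist_force": force on the tool from outside, world axes, zero at the start; "wrist_torque": the same for the moment, N m; "gripper_width": opening from 0.0 (shut) to 1.0 (fully open); "grip_force": force on a finger pad.
Only numpy, scipy, OpenCV 4.12 (cv2) and the standard library are available. Lean on these libraries where they do the work, as an engineer would, in place of code of your own. Each camera call takes 0.05 s, during which the arm holds its last target. There are 200 camera calls.

## Working session

There is one attempt and no reset: what is moved stays moved. The work goes in short steps, Python scripts to look and compute and a tool call to move; the robot and the scene stay as the last step left them, time stands still between calls to the robot, and variables do not carry over. Pictures are saved under pics/ and viewed, at most 14 in all, crops included, and the job is handed in when it is done.

Besides the shell and the picture viewer there is one more tool, called after "Call:" by a JSON object that holds its "op" and its "data". step_arm: Moves the arm, as the interface text tells. Its arguments: {"type":"object","properties":{"increments":{"type":"array","items":{"type":"object","properties":{"x":{"type":"number"},"y":{"type":"number"},"z":{"type":"number"},"twist":{"type":"number"}}}},"grip":{"type":"number"},"force":{"type":"number"}},"required":["increments"]}

```bash
mkdir -p pics; ls; python3 - <<'E'
from rig import bot
import cv2,numpy as np
s=bot.get_state(); print(s['time_s'],s['position'],s['tool_rot'],s['gripper_width'])
a=bot.grab_frame('scene');b=bot.grab_frame('top')
cv2.imwrite('pics/scene.png',a['img']);cv2.imwrite('pics/top.png',b['img'])
print(a['pose'],b['pose'],b['K'],b['distortion'])
E
```

```text
pics
0.0 [ 263.69963102 -566.23554041  230.63883749] [-6.32790692e-04  9.76350683e-01  2.16191843e-01 -1.75062987e-04] 0.9970866198764061
[[-7.69068322e-01  3.69368900e-01 -5.21632565e-01  1.29647560e+03]
 [ 6.38999990e-01  4.25690394e-01 -6.40676752e-01  9.10683042e+02]
 [-1.45920955e-02 -8.26047398e-01 -5.63411720e-01  8.67905299e+02]
 [ 0.00000000e+00  0.00000000e+00  0.00000000e+00  1.00000000e+00]] [[ 2.74880033e-02 -9.97443791e-01  6.59567533e-02  4.70365137e+02]
 [-9.99595087e-01 -2.79127329e-02 -5.52648570e-03 -2.46046999e+01]
 [ 7.35339209e-03 -6.57781345e-02 -9.97807178e-01  1.05071036e+03]
 [ 0.00000000e+00  0.00000000e+00  0.00000000e+00  1.00000000e+00]] [[377.71659107   0.         256.11397926]
 [  0.         377.71659107 193.46280906]
 [  0.           0.           1.        ]] [-0.11016504  0.          0.          0.          0.        ]
```

View pics/scene.png

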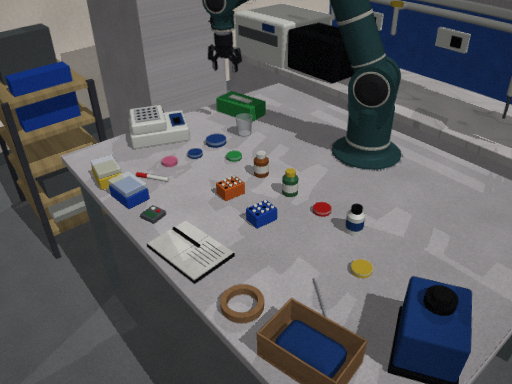

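View pics/top.png

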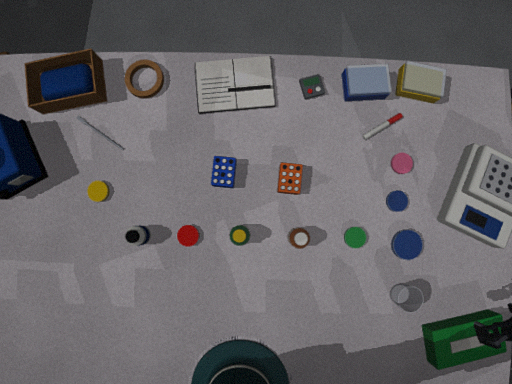

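The top view shows the blue rack at (224,172) and the orange rack at (290,178). The dishes are red (188,236), yellow (98,191), small blue (397,201), large blue decoy (408,244), green (355,237) and pink decoy (402,163). The bottles are amber (299,238), white (137,236) and green (239,236).

```bash
cat > h.py <<'E'
import numpy as np,cv2
from scipy.optimize import minimize
from rig import bot
def cyl(r,z0,z1,n=40):
    a=np.linspace(0,2*np.pi,n); return np.array([[r*np.cos(t),r*np.sin(t),z] for t in a for z in(z0,z1)])
def box(x,y,z): return np.array([[i*x/2,j*y/2,k] for i in(-1,1) for j in(-1,1) for k in(0,z)])
DISH=[cyl(30,0,16)]; BOT=[cyl(27,0,62),np.vstack([cyl(27,62,62),cyl(17,75,90)])]; RACK=[box(80,60,45)]
def shape(n): return DISH if n.startswith('dish') else BOT if n.startswith('bottle') else RACK
def proj(P,f):
    M=np.linalg.inv(f['pose']); 
    return cv2.projectPoints(P.astype(float),cv2.Rodrigues(M[:3,:3])[0],M[:3,3],np.asarray(f['K']),np.asarray(f['distortion']))[0][:,0]
def back(uv,z,f):
    n=cv2.undistortPoints(np.array([[uv]],float),np.asarray(f['K']),np.asarray(f['distortion']))[0,0]
    d=f['pose'][:3,:3]@np.array([n[0],n[1],1]); o=f['pose'][:3,3]; return (o+d*(z-o[2])/d[2])[:2]
def mask(n,x,y,th,f,z0=0,S=4):
    m=np.zeros((384*S,512*S),np.uint8);c,s=np.cos(th),np.sin(th);R=np.array([[c,-s,0],[s,c,0],[0,0,1]])
    for P in shape(n):
        p=proj(P@R.T+[x,y,z0],f); cv2.fillConvexPoly(m,cv2.convexHull(((p+.5)*S*16-8).astype(np.int32)),255,shift=4)
    return cv2.resize(m,(512,384),interpolation=cv2.INTER_AREA)/255.
def fit(n,reg,f,z0=0,yaw=False):
    r=reg.astype(float); v,u=np.nonzero(reg)
    x0=np.r_[back((u.mean(),v.mean()),z0+10,f),0]
    def cost(p): return np.abs(mask(n,p[0],p[1],p[2]/100 if yaw else 0,f,z0)-r).sum()
    k=3 if yaw else 2
    sx=np.array([x0[:k]]+[x0[:k]+12*np.eye(k)[i] for i in range(k)])-4
    o=minimize(cost,x0[:k],method='Nelder-Mead',options=dict(initial_simplex=sx,xatol=.1,fatol=.1))
    return o.x,o.fun/r.sum()
E
cat > m.py <<'E'
import sys;from h import *
N=sys.argv[2:]
f=bot.grab_frame(sys.argv[1])
for n in N:
    for d in bot.silhouettes(n,sys.argv[1])[:3]:
        p,c=fit(n,d['region'],f,yaw=n.startswith('rack'))
        print(n,round(d['score'],2),np.round(d['position']),d['region'].sum(),np.round(p,1),round(c,2))
E
A="rack_orange rack_blue dish_red dish_yellow dish_blue dish_green bottle_amber bottle_white bottle_green"
python3 m.py top $A; echo; python3 m.py scene $A
```

```text
rack_orange 0.75 [288. 178.] 695 [ 582.4 -120.4   -9.7] 0.07
rack_orange 0.41 [ 99. 191.] 382 [541.5 406.8 -12. ] 1.13
rack_blue 0.61 [224. 174.] 745 [593.9  59.9  -8.9] 0.06
dish_red 0.84 [189. 236.] 399 [418.2 154.1] 0.04
dish_yellow 0.73 [ 99. 192.] 389 [535.  414.2] 0.06
dish_blue 0.9 [398. 198.] 438 [ 528.6 -426. ] 0.1
dish_blue 0.67 [407. 243.] 745 [ 407.2 -450.4] 0.46
dish_blue 0.61 [401. 162.] 402 [ 638.8 -438.6] 0.07
dish_green 0.78 [354. 237.] 360 [ 426.7 -306.3] 0.12
bottle_amber 0.9 [297. 235.] 374 [ 421.9 -146.5] 0.06
bottle_white 0.89 [137. 236.] 401 [413.2 287.6] 0.13
bottle_green 0.92 [241. 235.] 341 [425.7   9.3] 0.05

rack_orange 0.59 [232. 187.] 508 [ 583.  -119.7  -12.7] 0.1
rack_orange 0.52 [323. 207.] 209 [408.4 146.8  72.4] 1.37
rack_blue 0.78 [262. 215.] 598 [595.8  60.   -7. ] 0.12
dish_red 0.64 [357. 220.] 484 [386.4 267.2] 0.47
dish_red 0.58 [323. 207.] 232 [417.4 157.7] 0.09
dish_yellow 0.79 [362. 269.] 351 [532.9 415.4] 0.09
dish_yellow 0.56 [321. 210.] 227 [418.8 155.7] 0.08
dish_blue 0.55 [172. 162.] 128 [ 636.  -438.2] 0.23
bottle_amber 0.71 [259. 163.] 386 [ 422.9 -148. ] 0.06
bottle_green 0.87 [292. 182.] 382 [427.5  10.9] 0.11
```

```bash
cat > go.py <<'E'
import sys,numpy as np
from rig import bot
from scipy.spatial.transform import Rotation as R
s=bot.get_state();q=s['tool_rot'];r=R.from_quat([q[1],q[2],q[3],q[0]]).as_matrix();p=np.array(s['position'])
print('t',round(s['time_s'],2),'pos',p.round(1),'ang',round(np.degrees(np.arctan2(r[1,0],r[0,0])),2),'w',round(s['gripper_width'],3),'gf',round(float(np.max(s['grip_force'])),1),'wf',np.round(s['wrist_force'],1))
a=[float(v) for v in sys.argv[1:]]
for i in range(0,len(a),3):
    t=np.array(a[i:i+3]); print('to',t,'cm',(r.T@(t-p)/10).round(2)); p=t
E
echo
```

Call:
{"op": "step_arm", "data": {"increments": [{"twist": -6}, {"twist": -6}, {"twist": -6}, {"twist": -6}, {"twist": -6}, {"twist": -6}, {"twist": -6}, {"twist": -6}], "grip": 8.5, "force": 30}}

```text
invalid input
```

Call:
{"op": "step_arm", "data": {"increments": [{"twist": -6.5}, {"twist": -6.5}, {}, {"y": 3}, {"y": 3}, {"y": 3}, {"y": 3}, {"y": 3}]}}

```text
invalid input
```

```bash
python3 go.py 418 155.5 170 418 155.5 0
```

```text
t 1.1 pos [ 263.8 -566.6  231.3] ang 24.97 w 1.0 gf 0.0 wf [ 0.4 -0.1 -0.1]
to [418.  155.5 170. ] cm [ 44.45 -58.95   6.13]
to [418.  155.5   0. ] cm [ 0.  0. 17.]
```

Call:
{"op": "step_arm", "data": {"increments": [{"x": 0, "y": 0, "z": 0, "twist": -6}, {"x": 0, "y": 0, "z": 0, "twist": -6}, {"x": 0, "y": 0, "z": 0, "twist": -6}, {"x": 0, "y": 0, "z": 0, "twist": -6}, {"x": 0, "y": 0, "z": 0, "twist": -6}, {"x": 0, "y": 0, "z": 0, "twist": -6}, {"x": 0, "y": 0, "z": 0, "twist": -6}, {"x": 0, "y": 0, "z": 0, "twist": -6}], "grip": 8.5, "force": 30}}

```text
time_s: 1.77
position: [263.8, -566.6, 231.3]
tool_rot: [-0.0, 0.802, 0.597, -0.0]
wrist_force: [-0.7, 0.3, 0.5]
gripper_width: 0.995
grip_force: 0.0
```

Call:
{"op": "step_arm", "data": {"increments": [{"x": 0, "y": 0, "z": 0, "twist": -6.5}, {"x": 0, "y": 0, "z": 0, "twist": -6.5}, {"x": 3, "y": 3, "z": 0, "twist": 0}, {"x": 3, "y": 3, "z": 0, "twist": 0}, {"x": 3, "y": 3, "z": 0, "twist": 0}, {"x": 3, "y": 3, "z": 0, "twist": 0}, {"x": 3, "y": 2, "z": 0, "twist": 0}, {"x": 3, "y": 0, "z": 0, "twist": 0}]}}

```text
time_s: 2.43
position: [417.6, -396.3, 231.1]
tool_rot: [0.0, 0.73, 0.683, 0.001]
wrist_force: [0.7, 1.0, 0.3]
gripper_width: 0.995
grip_force: 0.0
```

```bash
python3 go.py 418 155.5 170 418 155.5 0
```

```text
t 2.43 pos [ 417.6 -396.3  231.1] ang 86.18 w 0.995 gf 0.0 wf [0.7 1.  0.3]
to [418.  155.5 170. ] cm [55.05 -3.65  6.15]
to [418.  155.5   0. ] cm [-1.0e-02 -3.0e-02  1.7e+01]
```

Call:
{"op": "step_arm", "data": {"increments": [{"x": 3.44, "y": -0.23, "z": 0.3, "twist": 0}, {"x": 3.44, "y": -0.23, "z": 0.3, "twist": 0}, {"x": 3.44, "y": -0.23, "z": 0.3, "twist": 0}, {"x": 3.44, "y": -0.23, "z": 0.3, "twist": 0}, {"x": 3.44, "y": -0.23, "z": 0.3, "twist": 0}, {"x": 3.44, "y": -0.23, "z": 0.3, "twist": 0}, {"x": 3.44, "y": -0.23, "z": 0.3, "twist": 0}, {"x": 3.44, "y": -0.23, "z": 0.3, "twist": 0}]}}

```text
time_s: 3.1
position: [414.5, -121.5, 207.4]
tool_rot: [0.0, 0.732, 0.682, -0.0]
wrist_force: [1.5, 0.3, 0.1]
gripper_width: 0.991
grip_force: 0.0
```

Call:
{"op": "step_arm", "data": {"increments": [{"x": 3.44, "y": -0.23, "z": 0.3, "twist": 0}, {"x": 3.44, "y": -0.23, "z": 0.3, "twist": 0}, {"x": 3.44, "y": -0.23, "z": 0.3, "twist": 0}, {"x": 3.44, "y": -0.23, "z": 0.3, "twist": 0}, {"x": 3.44, "y": -0.23, "z": 0.3, "twist": 0}, {"x": 3.44, "y": -0.23, "z": 0.5, "twist": 0}, {"x": 3.44, "y": -0.23, "z": 0.7, "twist": 0}, {"x": 3.44, "y": -0.23, "z": 0.7, "twist": 0}]}}

```text
time_s: 3.77
position: [415.7, 154.4, 173.4]
tool_rot: [0.0, 0.732, 0.682, 0.0]
wrist_force: [0.7, 0.4, 1.0]
gripper_width: 0.992
grip_force: 0.0
```

Call:
{"op": "step_arm", "data": {"increments": [{"x": 0, "y": 0, "z": 0, "twist": 0}]}}

```text
time_s: 3.85
position: [414.9, 158.6, 172.9]
tool_rot: [-0.001, 0.729, 0.684, 0.001]
wrist_force: [-1.2, -0.0, -0.7]
gripper_width: 0.998
grip_force: 0.0
```

```bash
cat > w.py <<'E'
import sys;from h import *
from scipy.spatial.transform import Rotation as R
def wframe():
    s=bot.get_state();q=s['tool_rot'];T=np.eye(4);T[:3,:3]=R.from_quat([q[1],q[2],q[3],q[0]]).as_matrix();T[:3,3]=s['position']
    f=bot.grab_frame('wrist');f['pose']=T@f['tool_from_camera'];return f
if __name__=='__main__':
    f=wframe()
    if sys.argv[1]!='-': cv2.imwrite('pics/'+sys.argv[1],f['img'])
    for a in sys.argv[2:]:
        n,*z=a.split(':')
        for d in bot.silhouettes(n,'wrist')[:3]:
            p,c=fit(n,d['region'],f,z0=float(z[0]) if z else 0,yaw=n.startswith('rack'))
            print(n,round(d['score'],2),np.round(d['position']),d['region'].sum(),np.round(p,1),round(c,2))
E
python3 w.py w1.png dish_red; python3 go.py 418 155.5 0
```

```text
dish_red 0.93 [259. 173.] 2704 [419.2 154.3] 0.02
t 3.95 pos [415.5 153.8 173.1] ang 86.12 w 0.991 gf 0.0 wf [-0.2 -0.2  0.6]
to [418.  155.5   0. ] cm [ 0.18  0.26 17.31]
```

View pics/w1.png

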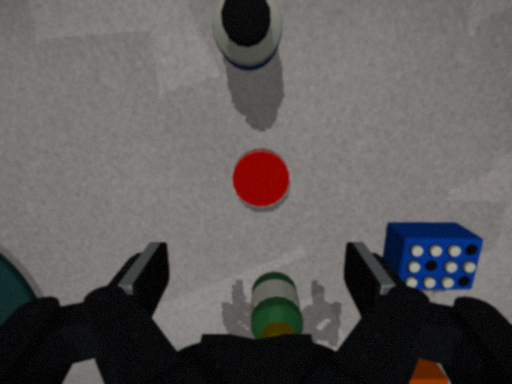

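The wrist view shows the red dish at (261,178), with the white bottle above it and the blue rack on the right. The dish position agrees with the top camera, so I'm descending on it.

Call:
{"op": "step_arm", "data": {"increments": [{"x": 0, "y": 0.36, "z": 3, "twist": 0}, {"x": 0, "y": 0, "z": 3.5, "twist": 0}, {"x": 0, "y": 0, "z": 3.5, "twist": 0}, {"x": 0, "y": 0, "z": 3, "twist": 0}, {"x": 0, "y": 0, "z": 2.5, "twist": 0}, {"x": 0, "y": 0, "z": 1.2, "twist": 0}, {"x": 0, "y": 0, "z": 0.4, "twist": 0}, {"x": 0, "y": 0, "z": 0, "twist": 0}]}}

```text
time_s: 4.62
position: [419.6, 152.1, 2.4]
tool_rot: [-0.0, 0.732, 0.682, -0.0]
wrist_force: [-0.5, 1.5, -0.2]
gripper_width: 0.999
grip_force: 0.0
```

Call:
{"op": "step_arm", "data": {"increments": [{"x": 0, "y": 0, "z": 0, "twist": 0}, {"x": 0, "y": 0, "z": 0, "twist": 0}, {"x": 0, "y": 0, "z": 0, "twist": 0}, {"x": 0, "y": 0, "z": 0, "twist": 0}, {"x": 0, "y": 0, "z": 0, "twist": 0}, {"x": 0, "y": 0, "z": 0, "twist": 0}], "grip": 5, "force": 25}}

```text
time_s: 5.12
position: [420.4, 152.5, 3.7]
tool_rot: [0.001, 0.732, 0.682, 0.001]
wrist_force: [-1.7, -2.2, 10.4]
gripper_width: 0.687
grip_force: 24.3
```

```bash
python3 go.py 419 154 150 588.7 -30 150 588.7 -30 10; python3 w.py w2.png dish_red
```

```text
t 5.12 pos [420.4 152.5   3.7] ang 85.95 w 0.687 gf 24.3 wf [-1.7 -2.2 10.4]
to [419. 154. 150.] cm [  0.14  -0.11 -14.63]
to [588.7 -30.  150. ] cm [-17.15  18.23   0.04]
to [588.7 -30.   10. ] cm [-0.   -0.03 14.  ]
dish_red 0.6 [257. 246.] 11673 [420.4 154.1] 0.02
```

View pics/w2.png

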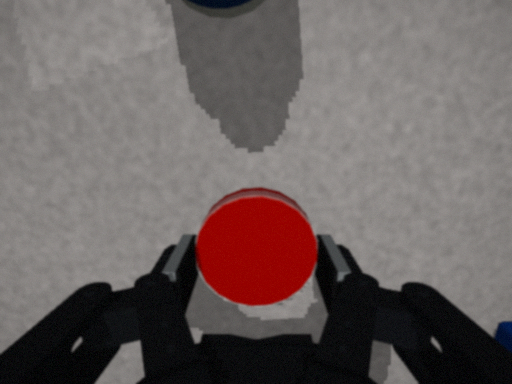

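The dish is held between the fingers at (257,246).

Call:
{"op": "step_arm", "data": {"increments": [{"x": 0, "y": 0, "z": -1, "twist": 0}, {"x": 0, "y": 0, "z": -2, "twist": 0}, {"x": 0, "y": 0, "z": -3, "twist": 0}, {"x": 0, "y": 0, "z": -3, "twist": 0}, {"x": 0, "y": 0, "z": -3, "twist": 0}, {"x": -1, "y": 1, "z": -0.5, "twist": 0}, {"x": -2, "y": 2, "z": 0, "twist": 0}, {"x": -2.2, "y": 2.3, "z": 0, "twist": 0}]}}

```text
time_s: 5.88
position: [469.2, 96.8, 129.6]
tool_rot: [0.001, 0.731, 0.683, 0.001]
wrist_force: [1.2, 0.9, -0.4]
gripper_width: 0.685
grip_force: 27.3
```

Call:
{"op": "step_arm", "data": {"increments": [{"x": -2.3, "y": 2.4, "z": 0, "twist": 0}, {"x": -2.3, "y": 2.4, "z": 0, "twist": 0}, {"x": -2.3, "y": 2.4, "z": 0, "twist": 0}, {"x": -2.3, "y": 2.4, "z": 0, "twist": 0}, {"x": -1.5, "y": 1.6, "z": 0, "twist": 0}, {"x": -1, "y": 1, "z": 0, "twist": 0}, {"x": 0, "y": 0, "z": 0, "twist": 0}]}}

```text
time_s: 6.47
position: [583.3, -30.7, 128.1]
tool_rot: [0.0, 0.733, 0.681, 0.0]
wrist_force: [-0.3, -0.3, -0.3]
gripper_width: 0.684
grip_force: 27.3
```

```bash
python3 go.py 588.7 -31.5 6; python3 w.py - rack_blue bottle_green dish_red:115
```

```text
t 6.47 pos [583.3 -30.7 128.1] ang 85.8 w 0.684 gf 27.3 wf [-0.3 -0.3 -0.3]
to [588.7 -31.5   6. ] cm [-0.04  0.53 12.21]
rack_blue 0.81 [260.  66.] 10189 [595.   59.6  -6.9] 0.03
bottle_green 0.91 [ 50. 158.] 7194 [425.8  10.6] 0.03
dish_red 0.63 [257. 245.] 11606 [583.5 -32.7] 0.1
```

Call:
{"op": "step_arm", "data": {"increments": [{"x": 0, "y": 0.5, "z": 2.5, "twist": 0}, {"x": 0, "y": 0, "z": 3, "twist": 0}, {"x": 0, "y": 0, "z": 3, "twist": 0}, {"x": 0, "y": 0, "z": 2, "twist": 0}, {"x": 0, "y": 0, "z": 1.2, "twist": 0}, {"x": 0, "y": 0, "z": 0.6, "twist": 0}, {"x": 0, "y": 0, "z": 0, "twist": 0}, {"x": 0, "y": 0, "z": 0, "twist": 0}]}}

```text
time_s: 7.33
position: [587.6, -28.3, 5.3]
tool_rot: [0.0, 0.731, 0.682, 0.0]
wrist_force: [0.7, 0.7, -0.8]
gripper_width: 0.685
grip_force: 29.7
```

Call:
{"op": "step_arm", "data": {"increments": [{"x": 0, "y": 0, "z": 0, "twist": 0}, {"x": 0, "y": 0, "z": 0, "twist": 0}, {"x": 0, "y": 0, "z": 0, "twist": 0}, {"x": 0, "y": 0, "z": -0.5, "twist": 0}, {"x": 0, "y": 0, "z": -2, "twist": 0}, {"x": 0, "y": 0, "z": -3.5, "twist": 0}, {"x": 0, "y": 0, "z": -4, "twist": 0}, {"x": 0, "y": 0, "z": -4, "twist": 0}], "grip": 8.5}}

```text
time_s: 8.0
position: [586.5, -28.5, 146.2]
tool_rot: [-0.0, 0.731, 0.682, -0.0]
wrist_force: [0.7, 0.7, -0.3]
gripper_width: 0.992
grip_force: 0.0
```

Call:
{"op": "step_arm", "data": {"increments": [{"x": 0, "y": 0, "z": -2, "twist": 0}, {"x": 0, "y": 0, "z": 0, "twist": 0}]}}

```text
time_s: 8.17
position: [589.2, -28.5, 169.8]
tool_rot: [0.003, 0.732, 0.682, 0.002]
wrist_force: [0.1, -0.3, 0.5]
gripper_width: 0.992
grip_force: 0.0
```

```bash
python3 w.py - rack_blue dish_red;python3 m.py top dish_red; python3 go.py 534 414.5 150 534 414.5 6
```

```text
rack_blue 0.64 [252.  73.] 7197 [595.1  60.5  -7. ] 0.02
dish_red 0.61 [256. 168.] 2801 [587.8 -26.6] 0.02
t 8.42 pos [586.5 -28.8 163.4] ang 85.97 w 0.996 gf 0.0 wf [ 0.5  0.8 -0.8]
to [534.  414.5 150. ] cm [43.85 -8.35  1.36]
to [534.  414.5   6. ] cm [-0.    0.02 14.4 ]
```

Call:
{"op": "step_arm", "data": {"increments": [{"x": 2.4, "y": -0.5, "z": 0, "twist": 0}, {"x": 3.4, "y": -0.7, "z": 0, "twist": 0}, {"x": 3.5, "y": -0.7, "z": 0, "twist": 0}, {"x": 3.5, "y": -0.7, "z": 0, "twist": 0}, {"x": 3.5, "y": -0.7, "z": 0, "twist": 0}, {"x": 3.5, "y": -0.7, "z": 0, "twist": 0}, {"x": 3.5, "y": -0.7, "z": 0, "twist": 0}, {"x": 3.5, "y": -0.7, "z": 0, "twist": 0}]}}

```text
time_s: 9.08
position: [551.1, 243.9, 163.3]
tool_rot: [-0.0, 0.732, 0.682, -0.001]
wrist_force: [0.6, -0.2, 0.9]
gripper_width: 0.998
grip_force: 0.0
```

Call:
{"op": "step_arm", "data": {"increments": [{"x": 3.5, "y": -0.7, "z": 0, "twist": 0}, {"x": 3.5, "y": -0.7, "z": 0, "twist": 0}, {"x": 3.5, "y": -0.7, "z": 0.4, "twist": 0}, {"x": 3, "y": -0.6, "z": 0.5, "twist": 0}, {"x": 2, "y": -0.4, "z": 0.5, "twist": 0}, {"x": 1, "y": -0.1, "z": 0, "twist": 0}, {"x": 0, "y": 0, "z": 0, "twist": 0}, {"x": 0, "y": 0, "z": 0, "twist": 0}]}}

```text
time_s: 9.75
position: [531.7, 408.7, 149.6]
tool_rot: [-0.0, 0.731, 0.682, -0.001]
wrist_force: [0.7, -1.0, -0.3]
gripper_width: 0.995
grip_force: 0.0
```

```bash
python3 w.py - dish_yellow; python3 go.py 534 414.5 5
```

```text
dish_yellow 0.77 [258. 174.] 3248 [534.3 414.2] 0.02
t 9.85 pos [532.5 407.6 150.2] ang 85.88 w 0.997 gf 0.0 wf [0.5 0.4 0.6]
to [534.  414.5   5. ] cm [ 0.71  0.1  14.52]
```

Call:
{"op": "step_arm", "data": {"increments": [{"x": 0.6, "y": 0.15, "z": 2.5, "twist": 0}, {"x": 0, "y": 0, "z": 3.5, "twist": 0}, {"x": 0, "y": 0, "z": 3.5, "twist": 0}, {"x": 0, "y": 0, "z": 2.5, "twist": 0}, {"x": 0, "y": 0, "z": 1.6, "twist": 0}, {"x": 0, "y": 0, "z": 0.9, "twist": 0}, {"x": 0, "y": 0, "z": 0, "twist": 0}, {"x": 0, "y": 0, "z": 0, "twist": 0}]}}

```text
time_s: 10.52
position: [534.3, 415.3, 6.4]
tool_rot: [-0.0, 0.732, 0.682, 0.001]
wrist_force: [0.7, -0.4, 0.5]
gripper_width: 0.995
grip_force: 0.0
```

Call:
{"op": "step_arm", "data": {"increments": [{"x": 0, "y": 0, "z": 0, "twist": 0}, {"x": 0, "y": 0, "z": 0, "twist": 0}, {"x": 0, "y": 0, "z": 0, "twist": 0}, {"x": 0, "y": 0, "z": 0, "twist": 0}, {"x": 0, "y": 0, "z": 0, "twist": 0}, {"x": 0, "y": 0, "z": 0, "twist": 0}], "grip": 5}}

```text
time_s: 11.02
position: [534.4, 415.6, 7.0]
tool_rot: [0.0, 0.732, 0.682, 0.001]
wrist_force: [-0.9, -2.5, 8.9]
gripper_width: 0.682
grip_force: 24.8
```

```bash
python3 w.py - dish_yellow; python3 go.py 534 414.5 130 587.8 -26.6 130
```

```text
dish_yellow 0.79 [251. 248.] 11053 [534.2 414.4] 0.02
t 11.12 pos [534.4 415.6   7. ] ang 85.96 w 0.684 gf 24.8 wf [-2.7 -2.1 10.5]
to [534.  414.5 130. ] cm [-1.00e-01 -1.00e-02 -1.23e+01]
to [587.8 -26.6 130. ] cm [-4.362e+01  8.470e+00 -4.000e-02]
```

Call:
{"op": "step_arm", "data": {"increments": [{"x": 0, "y": 0, "z": -1, "twist": 0}, {"x": 0, "y": 0, "z": -2, "twist": 0}, {"x": 0, "y": 0, "z": -3, "twist": 0}, {"x": 0, "y": 0, "z": -3, "twist": 0}, {"x": -0.6, "y": 0.1, "z": -3, "twist": 0}, {"x": -2, "y": 0.4, "z": -0.3, "twist": 0}, {"x": -3, "y": 0.6, "z": 0, "twist": 0}, {"x": -3.5, "y": 0.7, "z": 0, "twist": 0}]}}

```text
time_s: 11.78
position: [544.8, 323.8, 130.2]
tool_rot: [0.0, 0.731, 0.683, 0.001]
wrist_force: [0.4, -1.5, -0.5]
gripper_width: 0.683
grip_force: 27.0
```

Call:
{"op": "step_arm", "data": {"increments": [{"x": -3.5, "y": 0.7, "z": 0, "twist": 0}, {"x": -3.5, "y": 0.7, "z": 0, "twist": 0}, {"x": -3.5, "y": 0.7, "z": 0, "twist": 0}, {"x": -3.5, "y": 0.7, "z": 0, "twist": 0}, {"x": -3.5, "y": 0.7, "z": 0, "twist": 0}, {"x": -3.5, "y": 0.7, "z": 0, "twist": 0}, {"x": -3.5, "y": 0.7, "z": 0, "twist": 0}, {"x": -3.5, "y": 0.7, "z": 0, "twist": 0}]}}

```text
time_s: 12.45
position: [581.5, 38.1, 129.5]
tool_rot: [0.001, 0.731, 0.682, 0.0]
wrist_force: [0.5, 0.8, -0.1]
gripper_width: 0.686
grip_force: 27.0
```

Call:
{"op": "step_arm", "data": {"increments": [{"x": -3, "y": 0.6, "z": 0, "twist": 0}, {"x": -2, "y": 0.4, "z": 0, "twist": 0}, {"x": -1, "y": 0.2, "z": 0, "twist": 0}, {"x": 0, "y": 0, "z": 0, "twist": 0}, {"x": 0, "y": 0, "z": 0, "twist": 0}]}}

```text
time_s: 12.87
position: [589.2, -20.0, 128.9]
tool_rot: [0.0, 0.731, 0.682, 0.0]
wrist_force: [0.2, 0.4, 0.1]
gripper_width: 0.678
grip_force: 27.0
```

```bash
python3 w.py - dish_yellow:122 rack_blue; python3 go.py 587.8 -26 24
```

```text
dish_yellow 0.72 [251. 250.] 11033 [589.  -21.1] 0.03
rack_blue 0.89 [252.  84.] 9664 [595.4  60.2  -6.3] 0.04
t 13.02 pos [589.  -18.9 128.6] ang 86.1 w 0.681 gf 27.0 wf [-0.2  0.1  0.1]
to [587.8 -26.   24. ] cm [-0.72 -0.08 10.46]
```

Call:
{"op": "step_arm", "data": {"increments": [{"x": -0.6, "y": -0.1, "z": 2, "twist": 0}, {"x": 0, "y": 0, "z": 3, "twist": 0}, {"x": 0, "y": 0, "z": 2.5, "twist": 0}, {"x": 0, "y": 0, "z": 1.5, "twist": 0}, {"x": 0, "y": 0, "z": 1, "twist": 0}, {"x": 0, "y": 0, "z": 0.5, "twist": 0}, {"x": 0, "y": 0, "z": 0, "twist": 0}, {"x": 0, "y": 0, "z": 0, "twist": 0}]}}

```text
time_s: 13.68
position: [588.3, -26.4, 24.1]
tool_rot: [0.0, 0.731, 0.682, 0.0]
wrist_force: [0.7, 0.6, 0.3]
gripper_width: 0.679
grip_force: 30.7
```

Call:
{"op": "step_arm", "data": {"increments": [{"x": 0, "y": 0, "z": 0, "twist": 0}, {"x": 0, "y": 0, "z": 0, "twist": 0}, {"x": 0, "y": 0, "z": 0, "twist": 0}, {"x": 0, "y": 0, "z": -0.5, "twist": 0}, {"x": 0, "y": 0, "z": -2, "twist": 0}, {"x": 0, "y": 0, "z": -3.5, "twist": 0}, {"x": 0, "y": 0, "z": -4, "twist": 0}, {"x": 0, "y": 0, "z": -4, "twist": 0}], "grip": 8.5}}

```text
time_s: 14.35
position: [587.2, -26.5, 165.1]
tool_rot: [-0.0, 0.731, 0.682, -0.0]
wrist_force: [0.7, -0.9, 1.8]
gripper_width: 0.996
grip_force: 0.0
```

Call:
{"op": "step_arm", "data": {"increments": [{"x": 0, "y": 0, "z": -0.5, "twist": 0}, {"x": 0, "y": 0, "z": 0, "twist": 0}]}}

```text
time_s: 14.52
position: [589.1, -26.8, 171.8]
tool_rot: [0.002, 0.732, 0.682, 0.002]
wrist_force: [0.9, 0.3, -0.2]
gripper_width: 0.996
grip_force: 0.0
```

```bash
python3 w.py w3.png dish_yellow:16; python3 go.py 528.6 -428 150 528.6 -428 6
```

```text
dish_yellow 0.92 [251. 178.] 3004 [588.1 -27.8] 0.03
t 14.62 pos [587.6 -27.  168.6] ang 85.96 w 0.998 gf 0.0 wf [-0.7 -1.6 -0.5]
to [ 528.6 -428.   150. ] cm [-40.42  -3.06   1.87]
to [ 528.6 -428.     6. ] cm [ 0.00e+00 -1.00e-02  1.44e+01]
```

View pics/w3.png

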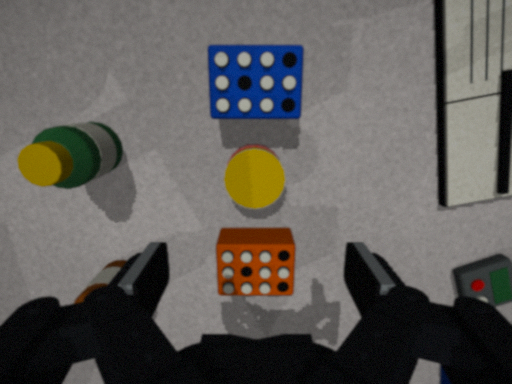

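Yellow sits flush on red at (255,177), between the racks.

Call:
{"op": "step_arm", "data": {"increments": [{"x": -2.4, "y": -0.2, "z": 0, "twist": 0}, {"x": -3.4, "y": -0.3, "z": 0, "twist": 0}, {"x": -3.5, "y": -0.3, "z": 0, "twist": 0}, {"x": -3.5, "y": -0.3, "z": 0, "twist": 0}, {"x": -3.5, "y": -0.3, "z": 0, "twist": 0}, {"x": -3.5, "y": -0.3, "z": 0, "twist": 0}, {"x": -3.5, "y": -0.3, "z": 0, "twist": 0}, {"x": -3.5, "y": -0.3, "z": 0, "twist": 0}]}}

```text
time_s: 15.28
position: [544.8, -293.9, 167.1]
tool_rot: [-0.001, 0.732, 0.682, -0.0]
wrist_force: [1.0, 0.7, 0.3]
gripper_width: 0.996
grip_force: 0.0
```

Call:
{"op": "step_arm", "data": {"increments": [{"x": -3.5, "y": -0.3, "z": 0, "twist": 0}, {"x": -3.5, "y": -0.3, "z": 0.4, "twist": 0}, {"x": -3, "y": -0.2, "z": 0.4, "twist": 0}, {"x": -2.1, "y": 0, "z": 0.6, "twist": 0}, {"x": -1.3, "y": 0, "z": 0.5, "twist": 0}, {"x": -0.4, "y": 0, "z": 0, "twist": 0}, {"x": 0, "y": 0, "z": 0, "twist": 0}, {"x": 0, "y": 0, "z": 0, "twist": 0}]}}

```text
time_s: 15.95
position: [528.9, -427.8, 149.2]
tool_rot: [-0.0, 0.731, 0.682, 0.0]
wrist_force: [0.2, 0.6, -0.9]
gripper_width: 0.996
grip_force: 0.0
```

```bash
python3 w.py w4.png dish_blue; python3 go.py 528.6 -428 6
```

```text
dish_blue 0.97 [370. 182.] 3176 [ 637.6 -439.2] 0.05
dish_blue 0.84 [134. 209.] 5982 [ 401.3 -444.2] 0.46
dish_blue 0.63 [260. 178.] 3166 [ 530.1 -425.8] 0.02
t 16.05 pos [ 529.1 -427.9  149.7] ang 86.09 w 0.998 gf 0.0 wf [-0.3 -0.5  0.4]
to [ 528.6 -428.     6. ] cm [-0.02 -0.06 14.37]
```

View pics/w4.png

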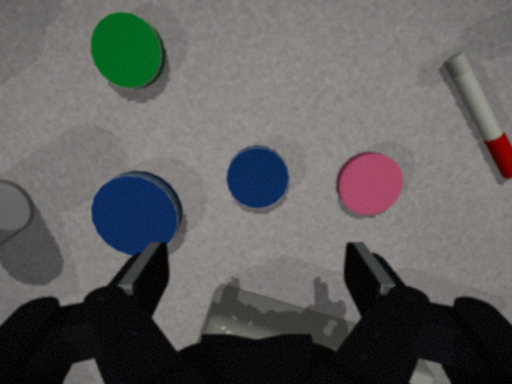

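The small blue dish is at (258,177). The large blue one at (138,212) and the pink one at (370,183) are decoys and clear of the fingers.

Call:
{"op": "step_arm", "data": {"increments": [{"x": 0.2, "y": 0.1, "z": 2.5, "twist": 0}, {"x": 0, "y": 0, "z": 3.5, "twist": 0}, {"x": 0, "y": 0, "z": 3.5, "twist": 0}, {"x": 0, "y": 0, "z": 2.5, "twist": 0}, {"x": 0, "y": 0, "z": 1.6, "twist": 0}, {"x": 0, "y": 0, "z": 0.7, "twist": 0}, {"x": 0, "y": 0, "z": 0, "twist": 0}, {"x": 0, "y": 0, "z": 0, "twist": 0}]}}

```text
time_s: 16.72
position: [530.2, -427.7, 7.6]
tool_rot: [0.001, 0.731, 0.682, 0.0]
wrist_force: [0.3, -0.1, 0.9]
gripper_width: 0.996
grip_force: 0.0
```

Call:
{"op": "step_arm", "data": {"increments": [{"x": 0, "y": 0, "z": 0, "twist": 0}, {"x": 0, "y": 0, "z": 0, "twist": 0}, {"x": 0, "y": 0, "z": 0, "twist": 0}, {"x": 0, "y": 0, "z": 0, "twist": 0}, {"x": 0, "y": 0, "z": 0, "twist": 0}, {"x": 0, "y": 0, "z": 0, "twist": 0}], "grip": 5}}

```text
time_s: 17.22
position: [530.0, -428.2, 8.0]
tool_rot: [0.001, 0.732, 0.682, 0.0]
wrist_force: [-3.4, 1.8, 10.0]
gripper_width: 0.68
grip_force: 24.4
```

Call:
{"op": "step_arm", "data": {"increments": [{"x": 0, "y": 0, "z": -1, "twist": 0}, {"x": 0, "y": 0, "z": -2, "twist": 0}, {"x": 0, "y": 0, "z": -3, "twist": 0}, {"x": 0, "y": 0, "z": -3, "twist": 0}, {"x": 0, "y": 0, "z": -3, "twist": 0}, {"x": 0, "y": 0, "z": -1, "twist": 0}, {"x": 0, "y": 0, "z": 0, "twist": 0}]}}

```text
time_s: 17.8
position: [530.7, -428.5, 140.6]
tool_rot: [0.003, 0.732, 0.682, 0.0]
wrist_force: [0.4, 0.2, -0.6]
gripper_width: 0.679
grip_force: 26.9
```

```bash
python3 w.py - dish_blue:126; python3 go.py 587.9 -27 135
```

```text
dish_blue 0.71 [372. 184.] 3344 [ 587.2 -415.1] 2.41
dish_blue 0.66 [257. 242.] 10966 [ 530.7 -428.7] 0.06
dish_blue 0.56 [128. 216.] 6609 [ 464.8 -417.4] 0.68
t 17.9 pos [ 529.3 -427.7  136.8] ang 85.96 w 0.677 gf 26.9 wf [ 0.2  0.7 -0.2]
to [587.9 -27.  135. ] cm [40.39  3.03  0.15]
```

Call:
{"op": "step_arm", "data": {"increments": [{"x": 1.4, "y": 0.1, "z": 0, "twist": 0}, {"x": 2.4, "y": 0.2, "z": 0, "twist": 0}, {"x": 3.4, "y": 0.3, "z": 0, "twist": 0}, {"x": 3.5, "y": 0.3, "z": 0, "twist": 0}, {"x": 3.5, "y": 0.3, "z": 0, "twist": 0}, {"x": 3.5, "y": 0.3, "z": 0, "twist": 0}, {"x": 3.5, "y": 0.3, "z": 0, "twist": 0}, {"x": 3.5, "y": 0.3, "z": 0, "twist": 0}]}}

```text
time_s: 18.57
position: [567.0, -180.3, 135.3]
tool_rot: [-0.001, 0.731, 0.682, -0.0]
wrist_force: [0.7, -0.8, -0.8]
gripper_width: 0.678
grip_force: 26.9
```

Call:
{"op": "step_arm", "data": {"increments": [{"x": 3.5, "y": 0.3, "z": 0, "twist": 0}, {"x": 3.5, "y": 0.3, "z": 0, "twist": 0}, {"x": 3.3, "y": 0.2, "z": 0, "twist": 0}, {"x": 2.6, "y": 0.2, "z": 0, "twist": 0}, {"x": 1.8, "y": 0, "z": 0, "twist": 0}, {"x": 1, "y": 0, "z": 0, "twist": 0}, {"x": 0, "y": 0, "z": 0, "twist": 0}, {"x": 0, "y": 0, "z": 0, "twist": 0}]}}

```text
time_s: 19.23
position: [588.3, -27.1, 135.7]
tool_rot: [-0.0, 0.731, 0.682, -0.0]
wrist_force: [0.6, 0.4, -0.9]
gripper_width: 0.679
grip_force: 26.9
```

```bash
python3 w.py - dish_blue:126 rack_blue; python3 go.py 587.9 -27 40.5
```

```text
dish_blue 0.96 [255. 243.] 10999 [588.3 -25.7] 0.02
rack_blue 0.9 [254.  74.] 9255 [595.3  59.6  -6.9] 0.05
t 19.38 pos [588.5 -28.4 136. ] ang 85.85 w 0.682 gf 26.9 wf [ 0.6 -0.6 -0.5]
to [587.9 -27.   40.5] cm [ 0.14 -0.07  9.55]
```

Call:
{"op": "step_arm", "data": {"increments": [{"x": 0, "y": 0, "z": 2, "twist": 0}, {"x": 0, "y": 0, "z": 2.5, "twist": 0}, {"x": 0, "y": 0, "z": 2, "twist": 0}, {"x": 0, "y": 0, "z": 1.5, "twist": 0}, {"x": 0, "y": 0, "z": 1, "twist": 0}, {"x": 0, "y": 0, "z": 0.5, "twist": 0}, {"x": 0, "y": 0, "z": 0, "twist": 0}, {"x": 0, "y": 0, "z": 0, "twist": 0}]}}

```text
time_s: 20.05
position: [589.0, -27.2, 41.6]
tool_rot: [0.0, 0.732, 0.682, 0.0]
wrist_force: [-0.0, 0.8, -0.6]
gripper_width: 0.678
grip_force: 29.3
```

Call:
{"op": "step_arm", "data": {"increments": [{"x": 0, "y": 0, "z": 0, "twist": 0}, {"x": 0, "y": 0, "z": 0, "twist": 0}, {"x": 0, "y": 0, "z": 0, "twist": 0}, {"x": 0, "y": 0, "z": -0.5, "twist": 0}, {"x": 0, "y": 0, "z": -2, "twist": 0}, {"x": 0, "y": 0, "z": -3.5, "twist": 0}, {"x": 0, "y": 0, "z": -4, "twist": 0}, {"x": 0, "y": 0, "z": -3, "twist": 0}], "grip": 8.5}}

```text
time_s: 20.72
position: [589.0, -26.4, 174.5]
tool_rot: [0.0, 0.731, 0.682, 0.001]
wrist_force: [0.6, 0.9, 0.6]
gripper_width: 0.997
grip_force: 0.0
```

Call:
{"op": "step_arm", "data": {"increments": [{"x": 0, "y": 0, "z": -0.5, "twist": 0}, {"x": 0, "y": 0, "z": 0, "twist": 0}]}}

```text
time_s: 20.88
position: [589.8, -26.9, 179.0]
tool_rot: [0.002, 0.732, 0.682, 0.001]
wrist_force: [0.1, -0.5, 0.0]
gripper_width: 0.995
grip_force: 0.0
```

```bash
python3 w.py w5.png dish_blue:32; python3 go.py 422.5 -147 175 422.5 -147 25
```

```text
dish_blue 0.68 [256. 178.] 3194 [589.8 -25.1] 0.03
t 20.98 pos [588.4 -27.  175.9] ang 85.96 w 0.995 gf 0.0 wf [ 0.2 -0.1  0.5]
to [ 422.5 -147.   175. ] cm [-13.14 -15.7    0.1 ]
to [ 422.5 -147.    25. ] cm [0.0e+00 1.0e-02 1.5e+01]
```

View pics/w5.png

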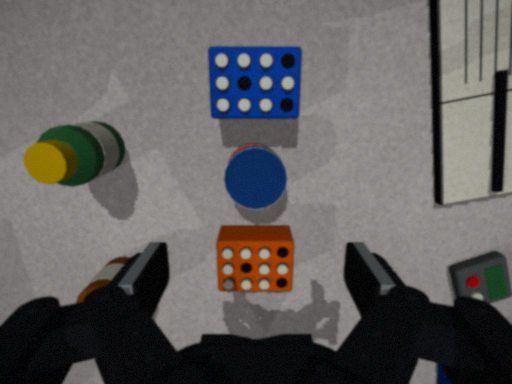

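Blue is on top at (256,178) and the stack is flush. Next is the amber bottle.

Call:
{"op": "step_arm", "data": {"increments": [{"x": -1.5, "y": -1.7, "z": 0, "twist": 0}, {"x": -2.2, "y": -2.7, "z": 0, "twist": 0}, {"x": -2.5, "y": -2.9, "z": 0, "twist": 0}, {"x": -2.5, "y": -2.9, "z": 0, "twist": 0}, {"x": -2.2, "y": -2.7, "z": 0, "twist": 0}, {"x": -1.5, "y": -1.8, "z": 0, "twist": 0}, {"x": -0.7, "y": -1, "z": 0, "twist": 0}, {"x": 0, "y": 0, "z": 0, "twist": 0}]}}

```text
time_s: 21.65
position: [420.2, -148.0, 175.2]
tool_rot: [-0.001, 0.733, 0.681, -0.001]
wrist_force: [1.4, -0.2, -0.4]
gripper_width: 0.997
grip_force: 0.0
```

Call:
{"op": "step_arm", "data": {"increments": [{"x": 0, "y": 0, "z": 0, "twist": 0}]}}

```text
time_s: 21.73
position: [422.5, -146.6, 175.7]
tool_rot: [-0.001, 0.732, 0.681, -0.0]
wrist_force: [0.3, 0.3, 0.2]
gripper_width: 0.995
grip_force: 0.0
```

```bash
python3 w.py - bottle_amber bottle_green; python3 go.py 422.5 -147 25
```

```text
bottle_amber 0.7 [256. 183.] 3175 [ 423. -146.] 0.05
bottle_green 0.85 [248.  16.] 1890 [426.  11.] 0.03
t 21.88 pos [ 423.5 -145.7  175.9] ang 86.04 w 0.995 gf 0.0 wf [1.1 0.3 0.9]
to [ 422.5 -147.    25. ] cm [-0.15 -0.09 15.09]
```

Call:
{"op": "step_arm", "data": {"increments": [{"x": -0.05, "y": 0, "z": 2, "twist": 0}, {"x": 0, "y": 0, "z": 3, "twist": 0}, {"x": 0, "y": 0, "z": 3, "twist": 0}, {"x": 0, "y": 0, "z": 3, "twist": 0}, {"x": 0, "y": 0, "z": 2, "twist": 0}, {"x": 0, "y": 0, "z": 1.2, "twist": 0}, {"x": 0, "y": 0, "z": 0.8, "twist": 0}, {"x": 0, "y": 0, "z": 0, "twist": 0}]}}

```text
time_s: 22.55
position: [422.6, -145.9, 24.8]
tool_rot: [-0.001, 0.731, 0.682, -0.0]
wrist_force: [-0.1, -0.3, -0.6]
gripper_width: 0.992
grip_force: 0.0
```

Call:
{"op": "step_arm", "data": {"increments": [{"x": 0, "y": 0, "z": 0, "twist": 0}, {"x": 0, "y": 0, "z": 0, "twist": 0}, {"x": 0, "y": 0, "z": 0, "twist": 0}, {"x": 0, "y": 0, "z": 0, "twist": 0}, {"x": 0, "y": 0, "z": 0, "twist": 0}, {"x": 0, "y": 0, "z": 0, "twist": 0}, {"x": 0, "y": 0, "z": 0, "twist": 0}], "grip": 4.5, "force": 30}}

```text
time_s: 23.13
position: [423.5, -147.1, 27.2]
tool_rot: [0.001, 0.732, 0.682, 0.0]
wrist_force: [-1.1, 2.5, 6.0]
gripper_width: 0.62
grip_force: 30.3
```

Call:
{"op": "step_arm", "data": {"increments": [{"x": 0, "y": 0, "z": -0.7, "twist": 0}, {"x": 0, "y": 0, "z": -1.5, "twist": 0}, {"x": 0, "y": 0, "z": -2, "twist": 0}, {"x": 0, "y": 0, "z": -2, "twist": 0}, {"x": 0, "y": 0, "z": -1.5, "twist": 0}, {"x": 0, "y": 0, "z": -0.8, "twist": 0}, {"x": 0, "y": 0, "z": 0, "twist": 0}, {"x": 0, "y": 0, "z": 0, "twist": 0}]}}

```text
time_s: 23.8
position: [422.8, -147.2, 111.4]
tool_rot: [0.0, 0.732, 0.682, -0.0]
wrist_force: [0.4, 0.4, -1.6]
gripper_width: 0.621
grip_force: 32.4
```

```bash
python3 w.py w6.png bottle_amber:85; python3 go.py 576.8 -206.8 110  576.8 -206.8 26
```

```text
bottle_amber 0.82 [257. 270.] 15501 [ 423.2 -138.5] 0.26
t 23.9 pos [ 422.4 -146.9  110.6] ang 85.96 w 0.618 gf 32.4 wf [-0.4  0.4 -1.7]
to [ 576.8 -206.8  110. ] cm [-4.89 15.82  0.04]
to [ 576.8 -206.8   26. ] cm [-0.    0.01  8.4 ]
```

View pics/w6.png

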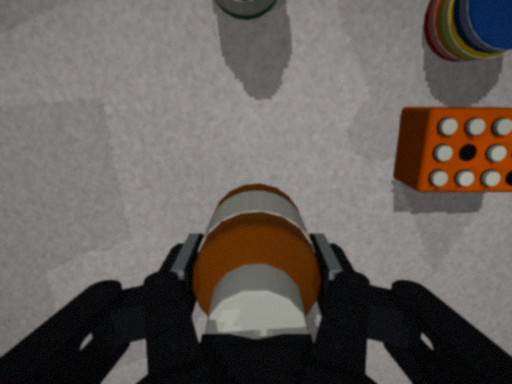

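The amber bottle is held upright at (258,260), well clear of the rack.

Call:
{"op": "step_arm", "data": {"increments": [{"x": -1, "y": 1, "z": 0, "twist": 0}, {"x": -1.2, "y": 2, "z": 0, "twist": 0}, {"x": -1.2, "y": 2.5, "z": 0, "twist": 0}, {"x": -1, "y": 2.8, "z": 0, "twist": 0}, {"x": -0.5, "y": 2.8, "z": 0, "twist": 0}, {"x": 0, "y": 2.3, "z": 0, "twist": 0}, {"x": 0, "y": 1.5, "z": 0, "twist": 0}, {"x": 0, "y": 0.8, "z": 0, "twist": 0}]}}

```text
time_s: 24.57
position: [577.2, -206.3, 109.7]
tool_rot: [-0.001, 0.731, 0.682, -0.0]
wrist_force: [-1.1, 0.3, -2.8]
gripper_width: 0.619
grip_force: 32.4
```

Call:
{"op": "step_arm", "data": {"increments": [{"x": 0, "y": 0, "z": 0, "twist": 0}, {"x": 0, "y": 0, "z": 0, "twist": 0}, {"x": 0, "y": 0, "z": 0, "twist": 0}]}}

```text
time_s: 24.82
position: [575.0, -206.8, 110.8]
tool_rot: [-0.0, 0.732, 0.682, -0.0]
wrist_force: [-0.3, 0.1, -2.4]
gripper_width: 0.618
grip_force: 32.4
```

```bash
python3 w.py - rack_orange; python3 go.py 576.8 -206.8 26
```

```text
rack_orange 0.93 [258.  77.] 11766 [ 582.2 -120.8   -6.9] 0.03
t 24.92 pos [ 575.2 -207.   111.3] ang 85.95 w 0.616 gf 32.4 wf [ 0.2 -0.2 -0.5]
to [ 576.8 -206.8   26. ] cm [0.04 0.16 8.53]
```

Call:
{"op": "step_arm", "data": {"increments": [{"x": 0, "y": 0.1, "z": 1.5, "twist": 0}, {"x": 0, "y": 0, "z": 2, "twist": 0}, {"x": 0, "y": 0, "z": 2, "twist": 0}, {"x": 0, "y": 0, "z": 1.4, "twist": 0}, {"x": 0, "y": 0, "z": 0.8, "twist": 0}, {"x": 0, "y": 0, "z": 0.4, "twist": 0}, {"x": 0, "y": 0, "z": 0.3, "twist": 0}, {"x": 0, "y": 0, "z": 0, "twist": 0}]}}

```text
time_s: 25.58
position: [577.3, -206.9, 27.8]
tool_rot: [0.0, 0.732, 0.682, 0.0]
wrist_force: [0.3, 0.4, -0.9]
gripper_width: 0.62
grip_force: 32.5
```

Call:
{"op": "step_arm", "data": {"increments": [{"x": 0, "y": 0, "z": 0, "twist": 0}, {"x": 0, "y": 0, "z": 0, "twist": 0}]}}

```text
time_s: 25.75
position: [577.4, -207.1, 27.9]
tool_rot: [0.0, 0.732, 0.682, 0.0]
wrist_force: [0.1, 0.5, -1.7]
gripper_width: 0.62
grip_force: 32.5
```

Call:
{"op": "step_arm", "data": {"increments": [{"x": 0, "y": 0, "z": 0, "twist": 0}, {"x": 0, "y": 0, "z": 0, "twist": 0}, {"x": 0, "y": 0, "z": 0, "twist": 0}, {"x": 0, "y": 0, "z": 0, "twist": 0}, {"x": 0, "y": 0, "z": 0, "twist": 0}, {"x": 0, "y": 0, "z": -1, "twist": 0}, {"x": 0, "y": 0, "z": -2, "twist": 0}, {"x": 0, "y": 0, "z": -3, "twist": 0}], "grip": 8.5}}

```text
time_s: 26.42
position: [575.8, -206.5, 86.7]
tool_rot: [-0.002, 0.731, 0.682, -0.001]
wrist_force: [-0.7, -0.4, 0.9]
gripper_width: 0.994
grip_force: 0.0
```

Call:
{"op": "step_arm", "data": {"increments": [{"x": 0, "y": 0, "z": -3, "twist": 0}, {"x": 0, "y": 0, "z": -3, "twist": 0}, {"x": 0, "y": 0, "z": -3, "twist": 0}, {"x": 0, "y": 0, "z": 0, "twist": 0}]}}

```text
time_s: 26.75
position: [579.4, -207.2, 183.8]
tool_rot: [0.003, 0.731, 0.682, 0.002]
wrist_force: [0.3, -0.3, 0.5]
gripper_width: 0.993
grip_force: 0.0
```

```bash
python3 w.py - bottle_amber rack_orange; python3 go.py 485 -160 175 414 286 175
```

```text
bottle_amber 0.89 [252. 182.] 3082 [ 577.1 -206. ] 0.03
rack_orange 0.84 [250.  80.] 6401 [ 582.7 -120.4   -6.5] 0.03
t 26.9 pos [ 576.8 -207.   177.5] ang 85.96 w 0.988 gf 0.0 wf [ 0.  -0.9 -0.4]
to [ 485. -160.  175.] cm [ 4.04 -9.49  0.25]
to [414. 286. 175.] cm [ 4.399e+01 -1.022e+01 -1.000e-02]
```

Amber is placed on target. Next is the white bottle.

Call:
{"op": "step_arm", "data": {"increments": [{"x": 2.2, "y": -1, "z": 0, "twist": 0}, {"x": 3.2, "y": -1.3, "z": 0, "twist": 0}, {"x": 3.2, "y": -1.4, "z": 0, "twist": 0}, {"x": 3.3, "y": -1.4, "z": 0, "twist": 0}, {"x": 3.3, "y": -1.4, "z": 0, "twist": 0}, {"x": 3.3, "y": -1.4, "z": 0, "twist": 0}, {"x": 3.3, "y": -1.4, "z": 0, "twist": 0}, {"x": 3.3, "y": -1.4, "z": 0, "twist": 0}]}}

```text
time_s: 27.57
position: [486.4, 52.3, 176.4]
tool_rot: [-0.001, 0.732, 0.682, -0.001]
wrist_force: [1.0, 0.3, -0.4]
gripper_width: 0.998
grip_force: 0.0
```

Call:
{"op": "step_arm", "data": {"increments": [{"x": 3.3, "y": -1.4, "z": 0, "twist": 0}, {"x": 3.3, "y": -1.4, "z": 0, "twist": 0}, {"x": 3.3, "y": -1.4, "z": 0, "twist": 0}, {"x": 3.3, "y": -1.4, "z": 0, "twist": 0}, {"x": 3.3, "y": -1.4, "z": 0, "twist": 0}, {"x": 3, "y": -1, "z": 0, "twist": 0}, {"x": 2, "y": 0, "z": 0, "twist": 0}, {"x": 1.2, "y": 0, "z": 0, "twist": 0}]}}

```text
time_s: 28.23
position: [422.7, 285.4, 176.6]
tool_rot: [-0.001, 0.731, 0.683, -0.001]
wrist_force: [-0.4, -0.0, -0.6]
gripper_width: 0.997
grip_force: 0.0
```

Call:
{"op": "step_arm", "data": {"increments": [{"x": 0, "y": 0, "z": 0, "twist": 0}, {"x": 0, "y": 0, "z": 0, "twist": 0}]}}

```text
time_s: 28.4
position: [423.4, 283.0, 176.4]
tool_rot: [-0.001, 0.731, 0.682, -0.001]
wrist_force: [-0.0, -0.0, 0.0]
gripper_width: 0.995
grip_force: 0.0
```

```bash
python3 w.py - bottle_white; python3 go.py 414 286 25
```

```text
bottle_white 0.57 [250. 177.] 3147 [416.  287.5] 0.05
t 28.5 pos [423.9 282.  176.7] ang 85.93 w 0.991 gf 0.0 wf [ 0.8 -1.1  1.5]
to [414. 286.  25.] cm [ 0.35 -1.   15.17]
```

Call:
{"op": "step_arm", "data": {"increments": [{"x": 0.45, "y": -0.82, "z": 1.5, "twist": 0}, {"x": 0, "y": 0, "z": 3, "twist": 0}, {"x": 0, "y": 0, "z": 3, "twist": 0}, {"x": 0, "y": 0, "z": 3, "twist": 0}, {"x": 0, "y": 0, "z": 2.4, "twist": 0}, {"x": 0, "y": 0, "z": 1.4, "twist": 0}, {"x": 0, "y": 0, "z": 0.8, "twist": 0}, {"x": 0, "y": 0, "z": 0, "twist": 0}]}}

```text
time_s: 29.17
position: [415.8, 286.9, 25.1]
tool_rot: [-0.0, 0.732, 0.681, -0.001]
wrist_force: [-0.9, -0.5, -0.8]
gripper_width: 0.996
grip_force: 0.0
```

Call:
{"op": "step_arm", "data": {"increments": [{"x": 0, "y": 0, "z": 0, "twist": 0}, {"x": 0, "y": 0, "z": 0, "twist": 0}, {"x": 0, "y": 0, "z": 0, "twist": 0}, {"x": 0, "y": 0, "z": 0, "twist": 0}, {"x": 0, "y": 0, "z": 0, "twist": 0}, {"x": 0, "y": 0, "z": 0, "twist": 0}, {"x": 0, "y": 0, "z": 0, "twist": 0}], "grip": 4.5}}

```text
time_s: 29.75
position: [416.9, 288.2, 27.5]
tool_rot: [0.0, 0.732, 0.682, 0.001]
wrist_force: [-1.9, -1.4, 9.6]
gripper_width: 0.622
grip_force: 29.7
```

Call:
{"op": "step_arm", "data": {"increments": [{"x": 0, "y": 0, "z": -0.7, "twist": 0}, {"x": 0, "y": 0, "z": -1.5, "twist": 0}, {"x": 0, "y": 0, "z": -2, "twist": 0}, {"x": 0, "y": 0, "z": -2, "twist": 0}, {"x": 0, "y": 0, "z": -1.5, "twist": 0}, {"x": 0, "y": 0, "z": -0.8, "twist": 0}, {"x": 0, "y": 0, "z": 0, "twist": 0}, {"x": 0, "y": 0, "z": 0, "twist": 0}]}}

```text
time_s: 30.42
position: [416.4, 287.8, 111.4]
tool_rot: [0.0, 0.732, 0.682, 0.0]
wrist_force: [-0.6, -0.2, -1.3]
gripper_width: 0.625
grip_force: 32.2
```

```bash
python3 w.py w7.png; python3 go.py 601 146.6 110  601 146.6 26
```

```text
t 30.47 pos [416.1 287.7 110.8] ang 85.95 w 0.622 gf 32.2 wf [ 0.  -0.3 -1.3]
to [601.  146.6 110. ] cm [-12.77  19.44   0.08]
to [601.  146.6  26. ] cm [0.  0.  8.4]
```

View pics/w7.png

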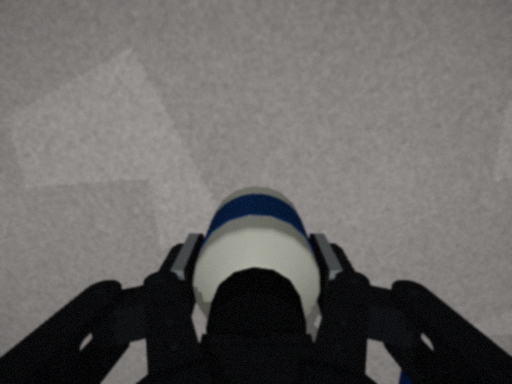

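The white bottle is held upright at (258,260).

Call:
{"op": "step_arm", "data": {"increments": [{"x": -0.7, "y": 1, "z": 0, "twist": 0}, {"x": -1.3, "y": 2, "z": 0, "twist": 0}, {"x": -1.7, "y": 2.6, "z": 0, "twist": 0}, {"x": -1.9, "y": 2.9, "z": 0, "twist": 0}, {"x": -1.9, "y": 2.9, "z": 0, "twist": 0}, {"x": -1.8, "y": 2.8, "z": 0, "twist": 0}, {"x": -1.5, "y": 2.4, "z": 0, "twist": 0}, {"x": -1.2, "y": 1.8, "z": 0, "twist": 0}]}}

```text
time_s: 31.13
position: [593.1, 152.4, 109.9]
tool_rot: [-0.0, 0.732, 0.681, -0.001]
wrist_force: [-0.0, 0.2, -1.4]
gripper_width: 0.621
grip_force: 32.2
```

Call:
{"op": "step_arm", "data": {"increments": [{"x": -0.7, "y": 1, "z": 0, "twist": 0}, {"x": 0, "y": 0, "z": 0, "twist": 0}, {"x": 0, "y": 0, "z": 0, "twist": 0}, {"x": 0, "y": 0, "z": 0, "twist": 0}]}}

```text
time_s: 31.47
position: [599.8, 148.7, 110.9]
tool_rot: [-0.0, 0.731, 0.682, -0.0]
wrist_force: [0.4, 0.5, -2.2]
gripper_width: 0.622
grip_force: 32.2
```

```bash
python3 go.py 601 146.6 26
```

```text
t 31.47 pos [599.8 148.7 110.9] ang 86.05 w 0.622 gf 32.2 wf [ 0.4  0.5 -2.2]
to [601.  146.6  26. ] cm [-0.21  0.14  8.49]
```

Call:
{"op": "step_arm", "data": {"increments": [{"x": -0.15, "y": 0.1, "z": 1.5, "twist": 0}, {"x": 0, "y": 0, "z": 2, "twist": 0}, {"x": 0, "y": 0, "z": 2, "twist": 0}, {"x": 0, "y": 0, "z": 1.4, "twist": 0}, {"x": 0, "y": 0, "z": 0.8, "twist": 0}, {"x": 0, "y": 0, "z": 0.4, "twist": 0}, {"x": 0, "y": 0, "z": 0.3, "twist": 0}, {"x": 0, "y": 0, "z": 0, "twist": 0}]}}

```text
time_s: 32.13
position: [601.8, 146.7, 27.9]
tool_rot: [0.0, 0.731, 0.682, 0.0]
wrist_force: [-0.5, 1.0, -1.8]
gripper_width: 0.62
grip_force: 32.1
```

Call:
{"op": "step_arm", "data": {"increments": [{"x": 0, "y": 0, "z": 0, "twist": 0}, {"x": 0, "y": 0, "z": 0, "twist": 0}]}}

```text
time_s: 32.3
position: [602.1, 146.3, 27.9]
tool_rot: [0.0, 0.732, 0.682, 0.0]
wrist_force: [-0.4, -0.3, -1.3]
gripper_width: 0.623
grip_force: 32.1
```

Call:
{"op": "step_arm", "data": {"increments": [{"x": 0, "y": 0, "z": 0, "twist": 0}, {"x": 0, "y": 0, "z": 0, "twist": 0}, {"x": 0, "y": 0, "z": 0, "twist": 0}, {"x": 0, "y": 0, "z": 0, "twist": 0}, {"x": 0, "y": 0, "z": 0, "twist": 0}, {"x": 0, "y": 0, "z": -1, "twist": 0}, {"x": 0, "y": 0, "z": -2, "twist": 0}, {"x": 0, "y": 0, "z": -3, "twist": 0}], "grip": 8.5}}

```text
time_s: 32.97
position: [600.5, 146.0, 86.7]
tool_rot: [-0.001, 0.731, 0.682, -0.001]
wrist_force: [0.5, -0.7, 0.6]
gripper_width: 0.992
grip_force: 0.0
```

Call:
{"op": "step_arm", "data": {"increments": [{"x": 0, "y": 0, "z": -3, "twist": 0}, {"x": 0, "y": 0, "z": -3, "twist": 0}, {"x": 0, "y": 0, "z": -3, "twist": 0}, {"x": 0, "y": 0, "z": 0, "twist": 0}, {"x": 0, "y": 0, "z": 0, "twist": 0}]}}

```text
time_s: 33.38
position: [602.4, 146.4, 179.5]
tool_rot: [0.001, 0.732, 0.682, 0.001]
wrist_force: [0.1, 0.0, 0.2]
gripper_width: 0.996
grip_force: 0.0
```

```bash
python3 w.py - bottle_white rack_blue; python3 go.py; python3 - <<'E'
from rig import bot
import cv2
cv2.imwrite('pics/end.png',cv2.resize(bot.grab_frame('scene')['img'][120:260,170:390],None,fx=3,fy=3))
E
python3 m.py scene bottle_green dish_green bottle_amber bottle_white
```

```text
bottle_white 0.79 [256. 183.] 3091 [602.1 145.7] 0.05
bottle_white 0.41 [106. 280.] 243 [465.5  64.6] 16.47
rack_blue 0.78 [252. 248.] 5075 [595.8  60.4  -7.2] 0.05
t 33.53 pos [601.2 146.  176.5] ang 85.97 w 0.994 gf 0.0 wf [ 0.9 -0.1  0.8]
bottle_green 0.63 [288. 186.] 286 [425.6   8.8] 0.47
dish_green 0.54 [234. 156.] 146 [ 427.4 -306.3] 0.09
dish_green 0.48 [214. 172.] 309 [ 554.9 -242. ] 0.47
bottle_amber 0.66 [215. 172.] 329 [ 576.7 -207.7] 0.21
bottle_white 0.74 [281. 222.] 433 [599.  142.5] 0.21
```

View pics/end.png

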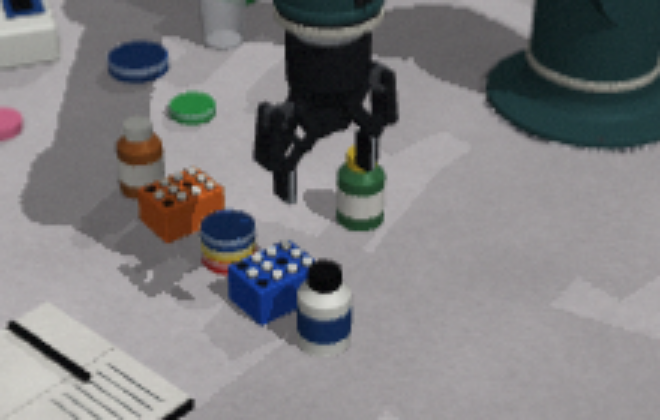

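The row is complete: amber bottle (140,160), orange rack, red/yellow/blue stack (228,240), blue rack, white bottle (325,310). The gripper is clear and the green things have not moved.

```bash
python3 -c "
from rig import bot
print(bot.finish_job())"
```

```text
the job is handed in; nothing more can be done
None
```

I handed the job in at about 34 s on the robot clock; my last camera check showed the red/yellow/blue stack midway between the racks and both bottles upright beside theirs, but `finish_job` returned no verdict.

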